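# Hold a sensor module against the sprung contact head

### The arm

A 6-joint arm with a two-finger parallel gripper is mounted at the origin on the work surface. World frame = base frame: x ahead of the robot, y to its left, z up, the work surface at z = 0. Lengths are in m, angles in rad, forces in N, time in s.
With the tool pointing down it reaches from about 0.425 to 0.95 m from the base axis. Payload 3.5 kg.
Tool frame: the origin (TCP) lies midway between the tips of the shut fingers; the grasp point (between the pads) lies 19 mm behind it (r.grip_depth is the distance from the TCP to the grasp point, in m); z points along the fingers, y is the line along which they close (so a half turn about z gives the same grasp; the last joint's range is limited). The gripper opens to 85 mm and grips with 20 to 120 N. Pads are 22 mm wide; open, the fingers measure 114 mm over their backs; the gripper's body (76 mm by 85 mm) begins 54 mm behind the grasp point. The pads swing forward as they close: fully open they stand 13 mm farther back than shut.
Start: joints at [-1.412, 0.286, 1.577, -0, 1.279, -0.15], TCP at [0.205, -0.643, 0.231] pointing down, gripper open.
Joint ranges: [-2.77, 2.77], [-0.9, 2.22], [0.21, 2.48], [-1.53, 4.67], [0.24, 2.81], [-2.84, 2.84]. Speed limits (rad/s): [2.79, 2.79, 3.14, 3.14, 3.14, 3.14].

### API

Orientations are given as [roll, pitch, yaw] about the fixed x, y, z axes, in that order (R = Rz(yaw) Ry(pitch) Rx(roll)).
In Python, from station import r gives the robot as it stands.
- The arm moves only by the tool carry_out, never from a script. Its argument "motion" is a list of rows, each an object of numbers: "hand": the closure in counts, from 0 (fully open) to 255 (shut); "x", "y", "z": the shift along the tool's x, y, z in cm; "turn": the turn about the tool's z in degrees. A call has 1 to 8 rows; each row shifts and turns the commanded pose from where the row before left it, along the tool's axes as they then stand; what a row does not reach is not made up. A row lasts 1/8 s, in which the tool goes at most 62.5 mm and 10.7 degrees, less where a joint would pass 70% of its speed; a pose out of reach is approached as far as the arm can. A call is refused whole if a number of a shift passes 6.25 or a number of a turn 10.7, either way. A call with a gripper value outside its range is refused whole. The fingers move at their own pace and stop on an object; "squeeze" is the grip in N (left out, the last holds). Time passes only in rows, so rows that do not move let the fingers close. It gives the time, the measured TCP pose, the force, the opening and the grip force at its end, in the units of the state.
- r.read_state(): the state, without advancing time (a new reading comes with each control period).
- r.camera(name): name is "side" or "top" or "wrist"; returns the picture (400x640x3 uint8, red, green, blue); there is no depth.
- r.camera_model(name): a dict with "camera_matrix" (3x3 intrinsics, pixels), "dist_coeffs" ([k1, k2, p1, p2, k3] as OpenCV has them; the pictures are not rectified), "R" (3x3) and "t" (3): a world point X has camera coordinates R X + t; the wrist camera has in their place "hand_eye" (4x4, takes a point from camera to tool coordinates, whose origin is the TCP and whose axes are the flange's). Camera axes: x right, y down, z forward; pixel columns grow to the right and rows downward; lengths in m; the calibration is good to about 2 mm. A picture is of the moment at which its call begins: read the wrist's pose just before it. camera_model takes no time and is no camera call.
- r.finish_job(): hands the job in; it is judged then, once.
The state is a dict: "time": time; "qpos": joint angles; "qvel": joint speeds; "tau": joint torques, N m; "ee_pos": TCP position; "eef_rot": TCP orientation; "force": force on the tool from outside, world axes, zero at the start; "wrist_torque": the same for the moment, N m; "grip_width": finger opening in m; "grip_force": force on a finger pad.
Only numpy, scipy, OpenCV 4.12 (cv2) and the standard library are available. Lean on these libraries where they do the work, as an engineer would, in place of code of your own. Each camera call takes 0.05 s, during which the arm holds its last target. There are 200 camera calls.

### The job

Flip the fixture's red-knobbed cam lever fully open (a quarter turn), then stand the white module with the blue stripe flat in the lane, brass contacts towards the blue contact head, and press it against the head with a steady 10 N, the red pointer mid-way along the green mark. Finish while still holding it with that push, as a third hand for me while I fasten it: do not let go. Never press harder than 20 N, keep the module upright, and leave the orange spare and all else on the bench alone.

Things in the scene. Friction and masses are not known exactly. Their poses are not given: they have to be found in the camera images.
- fixture: Aluminium fixture fixed to the bench. Origin: bench level, on the lane's centre line; x along the lane to the head, y left, z up. Bed x = -140 to 170, y = -65 to 65 mm, 10 mm thick. Lane 64 mm wide between black rails (top at z = 22 mm, x = -115 to 50), mouth flared. White scale block, top z = 40, at x = 64 to 162, y = -46; back plate, top z = 72, at x = 156 to 170.
- lane (a point): Point on the bed's top (10 mm above the bench), mid-lane, at x = -30 mm of the fixture, axes as the fixture's. A module stood with its centre over it is 55 mm short of the relaxed head.
- head_face (a point): Centre of the blue contact head's flat front face (48 wide, 46 mm high, top 58 mm above the bench); relaxed at x = 70, y = 0, z = 35 mm of the fixture; moves with the head. The head's red pointer lies level with its face, over the white scale block: the green mark covers 15.5 to 29 mm of travel, red follows.
- head (a joint): Travel of the contact head along the fixture's +x, m: 0 relaxed, 0.042 at its stop. Spring 450 N/m, no preload, friction 0.15 N: 7 N at 0.0155, 10 N at 0.022, 13 N at 0.029, 19 N at the stop. A module sliding on the bed adds a few N of friction that the robot feels but the head does not.
- lever (a joint): Cam lever angle, rad: 0 = locked, its steel arm across the lane 12 mm in front of the head; grows clockwise seen from above to 1.6 = open (stop), the arm then beside the lane, pointing to the fixture's -x. Starts between 0 and 0.25. Stays where it is left; takes about 1 N at the knob.
- lever_knob (a point): Centre of the lever's upright red knob, 24 mm in diameter, 38 mm high, centre 63 mm above the bench, 60 mm from the pivot: on the pivot's +y side (fixture axes) when locked, +x side when open. The lever's bar is 14 mm wide, 27 to 37 mm above the bench, and its arm reaches 106 mm from the pivot opposite the knob.
- lever_pivot (a point): Point on the lever's vertical axis level with the knob's centre: x = 50, y = 85, z = 63 mm of the fixture. The hub there reaches 40 mm above the bench.
- module_mid (a point): Centre of the white sensor module with a blue stripe: box 90 long (x), 52 wide (y), 60 mm high, about 0.35 kg; x points to the end with the brass contacts (next to the stripe). At the back end a steel screw tab, 6 mm high, sticks out 14 mm at the bottom. Starts on the bench, centre 30 mm up; on the bed, 40 mm. It and the orange spare may have swapped places.
- module_front (a point): Centre of the module's contact end face (the flat face with three brass contacts), 45 mm from its centre along its x.
- spare_mid (a point): Centre of the orange spare module with a grey stripe, same shape and size as the white one; to be left alone.
- hygrometer: Black display unit with a greenish screen, 75 x 75 mm, standing; origin at its underside. Leave alone.
- driver: Screwdriver lying at the left side of the bench, leave alone.
- bottle: White bottle with a red cap, 64 mm in diameter, 170 mm high; origin at its underside. Leave alone.
- tape: Blue roll, 90 mm in diameter, 22 mm high; origin at its underside. Leave alone.
- cup: Steel cup, 72 mm in diameter, 70 mm high; origin at its underside. Leave alone.
- tray: Grey two-part tray, 110 x 160 mm, 35 mm high; origin at its underside. Leave alone.
There are look-alikes about, which are no part of the job. Leave any pink or purple look-alike of the part that bears module_mid alone.

How it is judged:
On the way, in this order (a step that is already met when the one before it is completed fails the run):
1. the cam lever is flipped open while the head is still relaxed (value of joint lever above 1.3 rad and value of joint head below 0.005 m), for 0.2 s.
2. the module stands in the lane and is pressed against the head within the band (value of joint lever above 1.3 rad and z of module_mid in the frame of fixture between 0.036 and 0.044 m and angle between module_mid's own z axis and vertical below 0.08 rad and angle between the x axis of module_mid and the x axis of fixture, either way round below 0.16 rad and distance between module_front and head_face below 0.016 m and contact force between module and head between 7 and 13 N), for 1 s.
At the end, for the whole second after the job is handed in: Lever over 1.3 rad; white module flat on the bed (within 4 mm, 0.08 rad), along the lane (0.16 rad), contact end within 16 mm of the head's centre, at rest, pressing the head with 7 to 13 N through the last second, held by the robot (all of step 2 and linear speed of module below 0.01 m/s and value of joint head above 0.012 m); the arm keeps its last pose, push and grip.
It fails at once if the head is pressed with more than 20 N (contact force between module and head above 20 N).
It fails at once if the module is tipped over (angle between module_mid's own z axis and vertical above 0.6 rad).
It fails at once if the spare or another thing on the bench is moved by more than 30 mm (distance of any of spare_mid, hygrometer, driver, bottle, tape, cup, tray from where it was at the start of the episode above 0.03 m).
It also fails if it takes over 64 s, if anything falls off the work surface, if the arm or the gripper's body presses on something with over 40 N, if the wrist force passes 120 N, or if a joint passes its speed limit or range.

## Working session

There is one attempt and no reset: what is moved stays moved. The work goes in short steps, Python scripts to look and compute and a tool call to move; the robot and the scene stay as the last step left them, time stands still between calls to the robot, and variables do not carry over. Pictures are saved under pics/ and viewed, at most 10 in all, crops included, and the job is handed in when it is done.

Besides the shell and the picture viewer there is one more tool, called after "Call:" as name(argument=value, ...), one argument or row to a line, values as JSON. carry_out: Moves the arm, as the interface text tells. Its arguments: {"type":"object","properties":{"motion":{"type":"array"},"squeeze":{"type":"number"}},"required":["motion"]}

```bash
ls; mkdir -p pics
python3 - <<'E'
from station import r
import cv2
for n in("top","side"):
    im=r.camera(n); cv2.imwrite(f"pics/{n}0.png",im[:,:,::-1]); m=r.camera_model(n); print(n,m)
m=r.camera_model("wrist");print(m)
print(r.read_state())
E
```

```text
pics
top {'camera_matrix': array([[395.76370296,   0.        , 318.12526978],
       [  0.        , 395.76370296, 198.7889335 ],
       [  0.        ,   0.        ,   1.        ]]), 'dist_coeffs': array([-0.02789162,  0.        ,  0.        ,  0.        ,  0.        ]), 'R': array([[-0.10218345, -0.9947629 , -0.00230689],
       [-0.97065454,  0.10021395, -0.21860222],
       [ 0.21768856, -0.02009834, -0.97581133]]), 't': array([0.03435926, 0.6170219 , 1.07803754])}
side {'camera_matrix': array([[504.89955862,   0.        , 326.62465509],
       [  0.        , 504.89955862, 193.85327862],
       [  0.        ,   0.        ,   1.        ]]), 'dist_coeffs': array([-0.06216525,  0.        ,  0.        ,  0.        ,  0.        ]), 'R': array([[ 0.98323156, -0.18180429, -0.01424452],
       [-0.11149867, -0.53751609, -0.83584957],
       [ 0.14430438,  0.82342192, -0.54877372]]), 't': array([-0.61416943,  0.12686781,  1.56892111])}
{'camera_matrix': array([[302.2241339 ,   0.        , 316.79796603],
       [  0.        , 302.2241339 , 199.37171939],
       [  0.        ,   0.        ,  
[... 453 characters left out ...]
0]])}
{'time': 0.1, 'qpos': array([-1.41203789e+00,  2.87111448e-01,  1.57802146e+00,  3.68754782e-06,
        1.27858930e+00, -1.50015126e-01]), 'qvel': array([ 8.26323751e-04, -1.84349271e-04, -3.09711936e-03,  7.54830061e-05,
       -1.16716030e-04,  5.39907906e-04]), 'tau': array([ 6.25141984e-04, -4.07295692e+01, -2.93700439e+01, -1.38478304e-04,
        3.43169588e-03, -4.68682629e-06]), 'ee_pos': array([ 0.20505155, -0.64248518,  0.23006752]), 'eef_rot': array([-3.13948754e+00, -3.21757667e-04,  3.08772162e-01]), 'force': array([-0.23712435,  0.44928607,  0.06419809]), 'wrist_torque': array([-0.04739318, -0.01651994,  0.00671742]), 'grip_force': 0.0, 'grip_width': 0.08545561530452782}
```

View pics/top0.png

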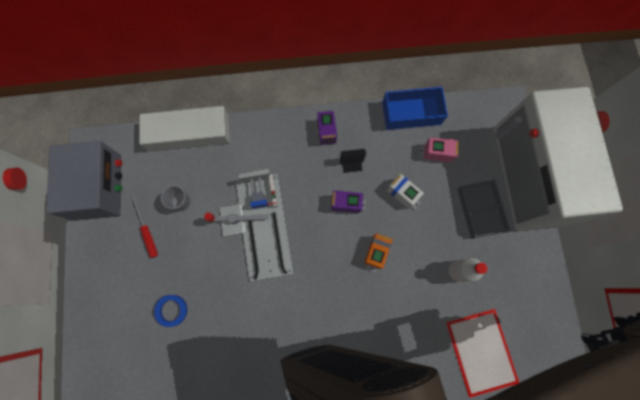

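View pics/side0.png

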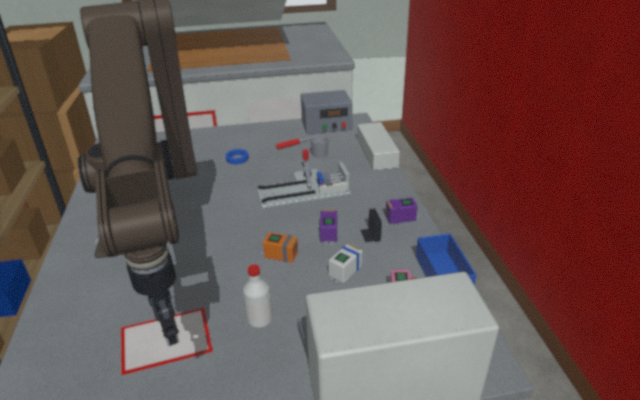

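The top view shows the white module with its blue stripe at (407,190) and the fixture at about (262,225), with the red knob at (209,216). Things that could be mistaken for the module are the orange spare (378,252), purple (348,201), purple (327,127), pink (442,149) and the white box (185,127). I choose (407,190), with its stripe on the upper-left end, and check it in one crop.

```bash
cat > h.py <<'E'
import numpy as np, cv2
from station import r
from scipy.spatial.transform import Rotation as Ro
def ray(n,uv,st=None):
    m=r.camera_model(n); p=cv2.undistortPoints(np.array([[uv]],float),m["camera_matrix"],m["dist_coeffs"])[0,0]
    d=np.array([p[0],p[1],1.])
    if n=="wrist":
        H=np.array(m["hand_eye"]); T=Ro.from_euler("xyz",st["eef_rot"]).as_matrix()
        return T@H[:3,3]+st["ee_pos"], T@H[:3,:3]@d
    return -m["R"].T@m["t"], m["R"].T@d
def onz(n,uv,z,st=None):
    o,d=ray(n,uv,st); return o+d*(z-o[2])/d[2]
def two(uv1,uv2):
    o1,d1=ray("top",uv1);o2,d2=ray("side",uv2)
    s=np.linalg.lstsq(np.c_[d1,-d2],o2-o1,rcond=None)[0]
    a=o1+s[0]*d1;b=o2+s[1]*d2
    return (a+b)/2,np.linalg.norm(a-b)
def cen(im,lo,hi,box):
    x0,y0,x1,y1=box; h=cv2.cvtColor(im,cv2.COLOR_RGB2HSV)[y0:y1,x0:x1]
    m=cv2.inRange(h,lo,hi); n,l,s,c=cv2.connectedComponentsWithStats(m)
    k=1+np.argmax(s[1:,4]); return c[k]+[x0,y0],s[k],(l==k)
E
python3 - <<'E'
from h import *
im=cv2.imread("pics/top0.png")[:,:,::-1].copy(); si=cv2.imread("pics/side0.png")[:,:,::-1].copy()
a=cv2.resize(im[165:285,200:300],None,fx=4.5,fy=4.5,interpolation=cv2.INTER_CUBIC)
b=cv2.resize(im[165:285,380:435],None,fx=4.5,fy=4.5,interpolation=cv2.INTER_CUBIC)
cv2.imwrite("pics/crop1.png",np.hstack([a,b])[:,:,::-1])
kt=cen(im,(0,120,70),(8,255,255),(195,200,225,230)); ks=cen(si,(0,120,70),(8,255,255),(298,145,314,162))
print("knob",kt[:2],ks[:2],two(kt[0],ks[0]))
bt=cen(im,(100,110,50),(125,255,255),(385,170,430,215)); bs=cen(si,(100,110,50),(125,255,255),(325,240,365,285))
print("stripe",bt[:2],bs[:2],onz("top",bt[0],.06))
h=cv2.cvtColor(im,cv2.COLOR_RGB2HSV)
g=cen(im,(40,60,20),(90,255,200),(385,170,430,215)); print("screen",g[:2],onz("top",g[0],.06))
E
```

```text
knob (array([208.59677419, 216.69354839]), array([ 9, 13, 10,  9, 62], dtype=int32)) (array([305.        , 153.13636364]), array([ 5,  5,  5,  8, 22], dtype=int32)) (array([0.59812165, 0.29067787, 0.06448193]), np.float64(0.0003571215944630702))
stripe (array([399.1971831 , 185.49295775]), array([ 7,  7, 16, 18, 71], dtype=int32)) (array([352.60416667, 254.14583333]), array([18,  7, 16, 23, 48], dtype=int32)) [ 0.63453205 -0.2705737   0.06      ]
screen (array([410.56923077, 192.29230769]), array([21, 18, 10, 10, 65], dtype=int32)) [ 0.61073186 -0.30077966  0.06      ]
```

View pics/crop1.png

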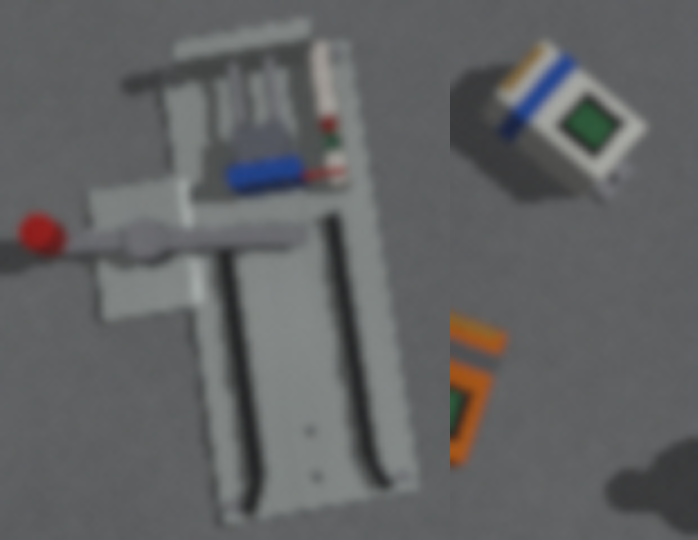

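The crop shows the white module's brass end at the upper left, its blue stripe, green screen, and the tab at the lower right, so the choice is right. The lever arm lies across the lane, with the red knob at crop (42,235). The bed corners are at about (228,522), (418,488) and (348,42).

Run:
```python
from h import *
f=lambda x,y:(200+(x+.5)/4.5-.5,165+(y+.5)/4.5-.5)
A=[((228,522),(-140,65),.01),((418,488),(-140,-65),.01),((348,42),(170,-65),.01),((178,50),(163,55),.072),((310,28),(163,-55),.072),
((266,174),(70,0),.058),((145,240),(50,85),.040)]
P=[];Q=[]
for uv,q,z in A:
    p=onz("top",f(*uv),z); P.append(p[:2]);Q.append(np.array(q)/1e3); print(q,p.round(4))
def fit(Q,P):
    Q=np.array(Q);P=np.array(P);q=Q-Q.mean(0);p=P-P.mean(0)
    y=np.arctan2((q[:,0]*p[:,1]-q[:,1]*p[:,0]).sum(),(q*p).sum()); R=np.array([[np.cos(y),-np.sin(y)],[np.sin(y),np.cos(y)]])
    t=P.mean(0)-R@Q.mean(0); return y,t,((R@Q.T).T+t-P)*1e3
idx=[0,1,2,5,6]
y,t,e=fit([Q[i] for i in idx],[P[i] for i in idx]); print("fixture yaw",np.degrees(y),t,e.round(1))
R=np.array([[np.cos(y),-np.sin(y)],[np.sin(y),np.cos(y)]])
for n,q in dict(pivot=(.05,.085),knobopen=(.11,.085),lane=(-.03,0),pressed=(.047,0),knob0=(.05,.145)).items(): print(n,R@q+t)
k=np.array([.5981,.2907]); print("knob in fix",R.T@(k-t))
g=lambda x,y:(380+(x-450)/4.5,165+y/4.5)
for c in[(647,127),(597,180),(495,95),(548,42)]: print("mod",onz("top",g(*c),.06).round(4))
```

```text
(-140, 65) [0.4071 0.1918 0.01  ]
(-140, -65) [0.4163 0.0672 0.01  ]
(170, -65) [0.7217 0.0884 0.01  ]
(163, 55) [0.7091 0.1941 0.072 ]
(163, -55) [0.7151 0.1074 0.072 ]
(70, 0) [0.624  0.1446 0.058 ]
(50, 85) [0.5922 0.229  0.04  ]
fixture yaw 4.325206637351246 [0.55059604 0.14005396] [[-1.   2.5]
 [-0.4 -2.5]
 [ 3.3 -0.4]
 [-3.6  0.7]
 [ 1.8 -0.4]]
pivot [0.59404316 0.22858276]
knobopen [0.65387228 0.2331078 ]
lane [0.52068148 0.13779144]
pressed [0.59746218 0.14359858]
knob0 [0.58951811 0.28841188]
knob in fix [0.05873001 0.14663438]
mod [ 0.604 -0.339  0.06 ]
mod [ 0.5725 -0.301   0.06  ]
mod [ 0.6354 -0.2433  0.06  ]
mod [ 0.6675 -0.2832  0.06  ]
```

Call:
carry_out(
  motion=[
    {"x": 4.31, "y": -3.8, "z": -0.2, "hand": 110},
    {"x": 4.31, "y": -3.8, "z": -0.2},
    {"x": 4.31, "y": -3.8, "z": -0.2},
    {"x": 4.31, "y": -3.8, "z": -0.2},
    {"x": 4.31, "y": -3.8},
    {"x": 4.31, "y": -3.8},
    {"x": 4.31, "y": -3.8},
    {"x": 4.31, "y": -3.8},
  ],
  squeeze=40,
)

```text
validation failed for argument at $.mo...
```

Call:
carry_out(
  motion=[
    {"x": 4.31, "y": -3.8},
    {"x": 4.31, "y": -3.8},
    {"x": 4.31, "y": -3.8},
    {"x": 2.6, "y": -5},
    {"x": 2.6, "y": -5},
    {"x": 2.6, "y": -5},
    {"x": 2.6, "y": -5},
    {"x": 2.6, "y": -5},
  ],
)

```text
validation failed for argument at $.mo...
```

Call:
carry_out(
  motion=[
    {"x": 2.6, "y": -5},
    {"turn": -10.5},
    {"turn": -10.5},
    {"turn": -10.5},
    {"turn": -10.5},
    {"turn": -10.5},
    {"turn": -10.5},
    {"turn": -5},
  ],
)

```text
validation failed for argument at $.mo...
```

Call:
carry_out(
  motion=[
    {"x": 4.31, "y": -3.8, "z": -0.2, "turn": 0, "hand": 110},
    {"x": 4.31, "y": -3.8, "z": -0.2, "turn": 0, "hand": 110},
    {"x": 4.31, "y": -3.8, "z": -0.2, "turn": 0, "hand": 110},
    {"x": 4.31, "y": -3.8, "z": -0.2, "turn": 0, "hand": 110},
    {"x": 4.31, "y": -3.8, "z": 0, "turn": 0, "hand": 110},
    {"x": 4.31, "y": -3.8, "z": 0, "turn": 0, "hand": 110},
    {"x": 4.31, "y": -3.8, "z": 0, "turn": 0, "hand": 110},
    {"x": 4.31, "y": -3.8, "z": 0, "turn": 0, "hand": 110},
  ],
  squeeze=40,
)

```text
time: 1.1
ee_pos: [0.4417, -0.2467, 0.239]
eef_rot: [-3.141, 0.0, 0.309]
force: [0.2, -0.3, -0.2]
grip_width: 0.0486
grip_force: 0.0
```

Call:
carry_out(
  motion=[
    {"x": 4.3, "y": -3.8, "z": 0, "turn": 0, "hand": 110},
    {"x": 4.3, "y": -3.8, "z": 0, "turn": 0, "hand": 110},
    {"x": 4.3, "y": -3.8, "z": 0, "turn": 0, "hand": 110},
    {"x": 2.6, "y": -5, "z": 0, "turn": 0, "hand": 110},
    {"x": 2.6, "y": -5, "z": 0, "turn": 0, "hand": 110},
    {"x": 2.6, "y": -5, "z": 0, "turn": 0, "hand": 110},
    {"x": 2.6, "y": -5, "z": 0, "turn": 0, "hand": 110},
    {"x": 2.6, "y": -5, "z": 0, "turn": 0, "hand": 110},
  ],
)

```text
time: 2.1
ee_pos: [0.5772, 0.1787, 0.2388]
eef_rot: [3.142, 0.001, 0.309]
force: [0.6, -1.5, 0.6]
grip_width: 0.0486
grip_force: 0.0
```

Call:
carry_out(
  motion=[
    {"x": 2.6, "y": -5, "z": 0, "turn": 0, "hand": 110},
    {"x": 0, "y": 0, "z": 0, "turn": -10.5, "hand": 110},
    {"x": 0, "y": 0, "z": 0, "turn": -10.5, "hand": 110},
    {"x": 0, "y": 0, "z": 0, "turn": -10.5, "hand": 110},
    {"x": 0, "y": 0, "z": 0, "turn": -10.5, "hand": 110},
    {"x": 0, "y": 0, "z": 0, "turn": -10.5, "hand": 110},
    {"x": 0, "y": 0, "z": 0, "turn": -10.5, "hand": 110},
    {"x": 0, "y": 0, "z": 0, "turn": -5, "hand": 110},
  ],
)

```text
time: 3.1
ee_pos: [0.5866, 0.2323, 0.2386]
eef_rot: [-3.14, 0.0, 1.499]
force: [0.5, -0.1, 0.2]
grip_width: 0.0486
grip_force: 0.0
```

```bash
cat >> h.py <<'E'
def tool(d,st=None):
    st=st or r.read_state(); return Ro.from_euler("xyz",st["eef_rot"]).as_matrix().T@np.array(d)*100
E
python3 - <<'E'
from h import *
st=r.read_state(); print(st["ee_pos"],st["eef_rot"],st["grip_width"])
im=r.camera("wrist"); cv2.imwrite("pics/w1.png",im[:,:,::-1])
k=cen(im,(0,120,70),(8,255,255),(0,0,640,400)); print(k[:2], onz("wrist",k[0],.075,st))
print("to knob(tool cm)",tool(np.array([.5975,.2905,.055])-st["ee_pos"],st))
E
```

```text
[0.58658149 0.2323113  0.23855049] [-3.14030794e+00  3.70522669e-04  1.49907581e+00] 0.04859212659778475
(array([604.54862363, 260.69551629]), array([ 559,  162,   81,  199, 8319], dtype=int32)) [0.9119037  0.11582986 0.075     ]
to knob(tool cm) [ 5.88895254  0.69564675 18.35198968]
```

View pics/w1.png

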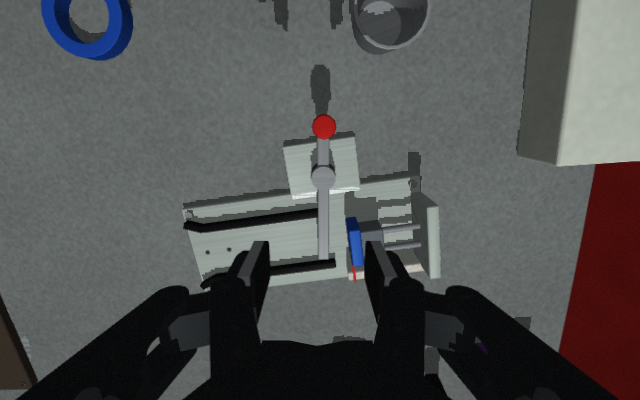

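The wrist view shows the red knob top at (324,127), the hub at (322,177) and the lever across the lane. The red wall had captured the mask, so I redo it with a box.

Run:
```python
from h import *
st=r.read_state()
im=cv2.imread("pics/w1.png")[:,:,::-1].copy()
k=cen(im,(0,120,70),(8,255,255),(290,90,360,160)); K=onz("wrist",k[0],.080,st);H=onz("wrist",(322.5,176.5),.04,st)
print(k[:2],K,H)
P={}
for n,uv,z in [("bl",(184,207),.01),("br",(203,284),.01),("plateL",(432,206),.072),("plateR",(434,277),.072),("headL",(352,218),.058),("headR",(358,265),.058)]: P[n]=onz("wrist",uv,z,st);print(n,P[n].round(4))
print(tool(np.array([K[0],K[1],.055])-st["ee_pos"],st))
```

```text
(array([323.81359649, 126.50438596]), array([ 22,  25,  24,  24, 456], dtype=int32)) [0.59773708 0.2883828  0.08      ] [0.59325096 0.23027262 0.04      ]
bl [0.4112 0.1964 0.01  ]
br [0.4153 0.0818 0.01  ]
plateL [0.7088 0.1965 0.072 ]
plateR [0.7146 0.1092 0.072 ]
headL [0.6235 0.1838 0.058 ]
headR [0.6284 0.1235 0.058 ]
[ 5.67788859  0.74272812 18.35287102]
```

Call:
carry_out(
  motion=[
    {"x": 5.75, "y": 0.75, "z": 0, "turn": 0, "hand": 110},
    {"x": 0, "y": 0, "z": 5.5, "turn": 0, "hand": 110},
    {"x": 0, "y": 0, "z": 5.5, "turn": 0, "hand": 110},
    {"x": 0, "y": 0, "z": 4, "turn": 0, "hand": 110},
    {"x": 0, "y": 0, "z": 4, "turn": 0, "hand": 110},
    {"x": 0, "y": 0, "z": 0, "turn": 0, "hand": 150},
    {"x": 0, "y": 0, "z": 0, "turn": 0, "hand": 150},
    {"x": 0, "y": 0, "z": 0, "turn": 0, "hand": 150},
  ],
)

```text
time: 4.15
ee_pos: [0.6006, 0.2897, 0.0523]
eef_rot: [3.137, -0.002, 1.495]
force: [0.3, -0.7, -0.2]
grip_width: 0.0352
grip_force: 0.0
```

Call:
carry_out(
  motion=[
    {"x": -0.1, "y": 1.08, "z": 0, "turn": 10.4, "hand": 150},
    {"x": -0.1, "y": 1.08, "z": 0, "turn": 10.4, "hand": 150},
    {"x": -0.1, "y": 1.08, "z": 0, "turn": 10.4, "hand": 150},
    {"x": -0.1, "y": 1.08, "z": 0, "turn": 10.4, "hand": 150},
  ],
)

```text
time: 4.65
ee_pos: [0.638, 0.2715, 0.0515]
eef_rot: [3.141, -0.002, 0.764]
force: [-1.7, 0.6, 0.5]
grip_width: 0.035
grip_force: 0.7
```

Call:
carry_out(
  motion=[
    {"x": -0.1, "y": 1.08, "z": 0, "turn": 10.4, "hand": 150},
    {"x": -0.1, "y": 1.08, "z": 0, "turn": 10.4, "hand": 150},
    {"x": -0.1, "y": 1.08, "z": 0, "turn": 10.4, "hand": 150},
    {"x": -0.1, "y": 1.08, "z": 0, "turn": 10.4, "hand": 150},
    {"x": 0, "y": 0.2, "z": 0, "turn": 2, "hand": 150},
    {"x": 0, "y": 0, "z": 0, "turn": 0, "hand": 150},
  ],
)

```text
time: 5.4
ee_pos: [0.6548, 0.2301, 0.0508]
eef_rot: [-3.141, -0.002, 0.011]
force: [1.1, 0.8, 0.6]
grip_width: 0.0353
grip_force: 0.0
```

Run:
```python
from h import *
im=r.camera("top");si=r.camera("side"); cv2.imwrite("pics/top1.png",im[:,:,::-1])
kt=cen(im,(0,120,70),(8,255,255),(195,180,260,230)); ks=cen(si,(0,120,70),(8,255,255),(298,130,345,172))
print(kt[:2],onz("top",kt[0],.07),ks[:2],two(kt[0],ks[0]))
a=cv2.resize(im[165:285,180:300],None,fx=4.5,fy=4.5,interpolation=cv2.INTER_CUBIC);cv2.imwrite("pics/crop2.png",a[:,:,::-1])
```

```text
Traceback (most recent call last):
  File "h.py", line 21, in cen
    k=1+np.argmax(s[1:,4]); return c[k]+[x0,y0],s[k],(l==k)
        ~~~~~~~~~^^^^^^^^^
ValueError: attempt to get argmax of an empty sequence
```

Call:
carry_out(
  motion=[
    {"x": 0, "y": 0, "z": -5, "turn": 0, "hand": 150},
    {"x": 0, "y": 0, "z": -6, "turn": 0, "hand": 120},
    {"x": 0, "y": 0, "z": -6, "turn": 0, "hand": 60},
    {"x": -1, "y": 6, "z": -2, "turn": 0, "hand": 0},
    {"x": -1, "y": 6, "z": 0, "turn": 0, "hand": 0},
    {"x": -1, "y": 6, "z": 0, "turn": -10, "hand": 0},
    {"x": 0, "y": 0, "z": 0, "turn": 0, "hand": 0},
  ],
)

```text
time: 6.38
ee_pos: [0.6254, 0.0476, 0.2392]
eef_rot: [3.141, 0.0, 0.18]
force: [-0.4, 0.5, -0.4]
grip_width: 0.0851
grip_force: 0.0
```

Run:
```python
from h import *
st=r.read_state(); print(st["ee_pos"],st["eef_rot"])
im=r.camera("top");si=r.camera("wrist"); 
kt=cen(im,(0,120,70),(8,255,255),(195,170,260,232)) if (cv2.inRange(cv2.cvtColor(im,cv2.COLOR_RGB2HSV)[170:232,195:260],(0,120,70),(8,255,255))>0).any() else None
print(kt and (kt[:2],onz("top",kt[0],.07)))
cv2.imwrite("pics/w2.png",si[:,:,::-1])
```

```text
[0.62537428 0.04757738 0.23918089] [3.14067875e+00 7.08305506e-05 1.80108180e-01]
((array([226.64814815, 196.03703704]), array([28, 22,  8,  9, 54], dtype=int32)), array([0.65232937, 0.23428931, 0.07      ]))
```

View pics/w2.png

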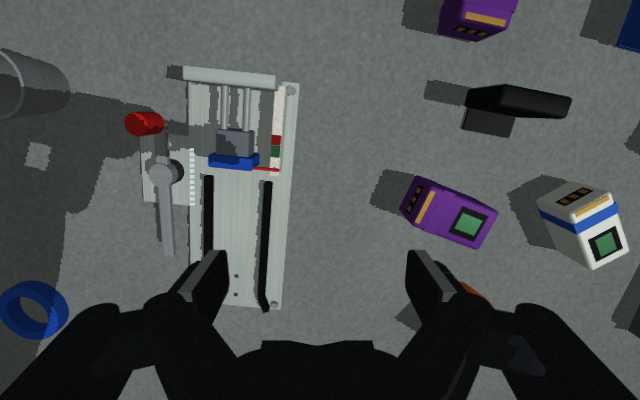

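The lever is open: the knob at (145,123) and the arm beside the lane, which puts θ at about 1.57. The rails are at columns ~208 and ~266 and the head is still relaxed. The white module is at (585,225), contacts uppermost. Next I go over the module.

Call:
carry_out(
  motion=[
    {"x": -1.45, "y": 5.7, "z": 0, "turn": 0, "hand": 0},
    {"x": -1.45, "y": 5.7, "z": 0, "turn": 0, "hand": 0},
    {"x": -1.45, "y": 5.7, "z": 0, "turn": 0, "hand": 0},
    {"x": -1.45, "y": 5.7, "z": 0, "turn": 0, "hand": 0},
    {"x": -1.45, "y": 5.7, "z": 0, "turn": 0, "hand": 0},
    {"x": -1.45, "y": 5.7, "z": 0, "turn": -10.5, "hand": 0},
    {"x": 0, "y": 0, "z": 0, "turn": -10.5, "hand": 0},
    {"x": 0, "y": 0, "z": 0, "turn": -10.5, "hand": 0},
  ],
)

```text
time: 7.48
ee_pos: [0.6034, -0.3003, 0.2383]
eef_rot: [-3.141, -0.0, 0.74]
force: [0.5, 0.3, -0.6]
grip_width: 0.0852
grip_force: 0.0
```

Run:
```python
from h import *
st0={"ee_pos":np.array([.62537,.04758,.23918]),"eef_rot":[3.14068,0,.1801]}
for n,uv,z in [("railL inner",(214,178),.022),("railL",(214,250),.022),("railR inner",(261,182),.022),("railR",(261,290),.022),("headL",(209,154),.058),("headR",(259,156),.058),("hub",(163,172),.04)]: print(n,onz("wrist",uv,z,st0).round(4))
st=r.read_state(); print(st["ee_pos"],st["eef_rot"])
im=r.camera("wrist"); cv2.imwrite("pics/w3.png",im[:,:,::-1])
```

```text
railL inner [0.5965 0.1691 0.022 ]
railL [0.4999 0.1612 0.022 ]
railR inner [0.6017 0.1119 0.022 ]
railR [0.4512 0.093  0.022 ]
headL [0.632  0.1658 0.058 ]
headR [0.6393 0.1125 0.058 ]
hub [0.5982 0.2227 0.04  ]
[ 0.60341836 -0.30032325  0.23834804] [-3.14082502e+00 -2.97411823e-04  7.39641119e-01]
```

View pics/w3.png

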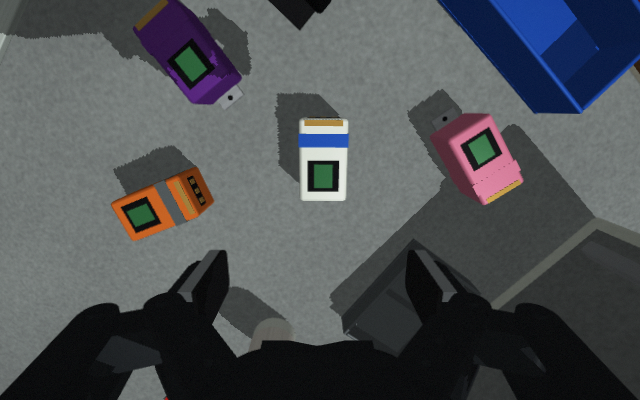

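The module's white top face is centred at (324,160), with corners at (300,119), (348,119), (346,200) and (301,200) and the contacts forward. Both sides are clear for the fingers. The bottle is near (270,335).

Run:
```python
from h import *
st=r.read_state()
c=np.array([onz("wrist",p,.06,st) for p in[(300.5,118.5),(348,118.5),(346.5,200),(301.5,200)]]); print(c.round(4))
m=c.mean(0); f=(c[0]+c[1]-c[2]-c[3]); print("mid",m,"len",np.linalg.norm(f)/2,"wid",np.linalg.norm(c[0]-c[1]),np.linalg.norm(c[2]-c[3]),"yaw",np.degrees(np.arctan2(f[1],f[0])),np.degrees(st["eef_rot"][2]))
print("tool cm",tool(np.r_[m[:2],.022]-st["ee_pos"],st))
print("bottle cap",onz("top",(480,268),.165),onz("top",(465,272),.1))
```

```text
[[ 0.6397 -0.2443  0.06  ]
 [ 0.6728 -0.2803  0.06  ]
 [ 0.6089 -0.3401  0.06  ]
 [ 0.5751 -0.3033  0.06  ]]
mid [ 0.62414547 -0.29199727  0.06      ] len 0.08753726456817185 wid 0.048885100317299736 0.0499289785249574 yaw 42.78125890133105 42.642940025953365
tool cm [ 2.04619908  0.83258433 21.64572998]
bottle cap [ 0.3727409  -0.42034727  0.165     ] [ 0.36684136 -0.4039148   0.1       ]
```

Call:
carry_out(
  motion=[
    {"x": 2, "y": 0.8, "z": 5, "turn": 0, "hand": 0},
    {"x": 0, "y": 0, "z": 5.5, "turn": 0, "hand": 0},
    {"x": 0, "y": 0, "z": 5, "turn": 0, "hand": 0},
    {"x": 0, "y": 0, "z": 4, "turn": 0, "hand": 0},
    {"x": 0, "y": 0, "z": 2.1, "turn": 0, "hand": 0},
    {"x": 0, "y": 0, "z": 0, "turn": 0, "hand": 0},
  ],
)

```text
time: 8.28
ee_pos: [0.6224, -0.292, 0.0211]
eef_rot: [-3.138, 0.001, 0.733]
force: [-0.2, 0.3, -0.1]
grip_width: 0.0853
grip_force: 0.0
```

Call:
carry_out(
  motion=[
    {"x": 0, "y": 0, "z": 0, "turn": 0, "hand": 255},
    {"x": 0, "y": 0, "z": 0, "turn": 0, "hand": 255},
    {"x": 0, "y": 0, "z": 0, "turn": 0, "hand": 255},
    {"x": 0, "y": 0, "z": 0, "turn": 0, "hand": 255},
    {"x": 0, "y": 0, "z": 0, "turn": 0, "hand": 255},
    {"x": 0, "y": 0, "z": 0, "turn": 0, "hand": 255},
  ],
  squeeze=60,
)

```text
time: 9.02
ee_pos: [0.6243, -0.2944, 0.0257]
eef_rot: [3.138, -0.001, 0.733]
force: [0.3, 0.8, 6.2]
grip_width: 0.0517
grip_force: 65.6
```

Call:
carry_out(
  motion=[
    {"x": 0, "y": 0, "z": -2, "turn": 0, "hand": 255},
    {"x": 0, "y": 0, "z": -4, "turn": 0, "hand": 255},
    {"x": 0, "y": 0, "z": -4, "turn": 0, "hand": 255},
    {"x": 0, "y": 0, "z": -3, "turn": 0, "hand": 255},
    {"x": 2.65, "y": -4.9, "z": 0, "turn": 0, "hand": 255},
    {"x": 2.65, "y": -4.9, "z": 0, "turn": 0, "hand": 255},
    {"x": 2.65, "y": -4.9, "z": 0, "turn": 0, "hand": 255},
    {"x": 2.65, "y": -4.9, "z": 0, "turn": 0, "hand": 255},
  ],
)

```text
time: 10.02
ee_pos: [0.5691, -0.0752, 0.1528]
eef_rot: [-3.141, 0.0, 0.732]
force: [1.0, 0.1, -4.0]
grip_width: 0.0515
grip_force: 65.0
```

Call:
carry_out(
  motion=[
    {"x": 2.65, "y": -4.9, "z": 0, "turn": 0, "hand": 255},
    {"x": 2.65, "y": -4.9, "z": 0, "turn": 0, "hand": 255},
    {"x": 2.65, "y": -4.9, "z": 0, "turn": 0, "hand": 255},
    {"x": 2.65, "y": -4.9, "z": 0, "turn": 9.4, "hand": 255},
    {"x": 0, "y": 0, "z": 0, "turn": 9.4, "hand": 255},
    {"x": 0, "y": 0, "z": 0, "turn": 9.4, "hand": 255},
    {"x": 0, "y": 0, "z": 0, "turn": 9.4, "hand": 255},
    {"x": 0, "y": 0, "z": 0, "turn": 0, "hand": 255},
  ],
)

```text
time: 11.02
ee_pos: [0.5175, 0.1396, 0.1528]
eef_rot: [3.141, 0.001, 0.079]
force: [0.1, 0.2, -2.5]
grip_width: 0.0507
grip_force: 65.1
```

Run:
```python
from h import *
st=r.read_state(); print(st["ee_pos"],st["eef_rot"],st["force"])
im=r.camera("wrist"); cv2.imwrite("pics/w4.png",im[:,:,::-1])
```

```text
[0.51747002 0.13962343 0.15282677] [3.14144928e+00 5.70073118e-04 7.85991958e-02] [ 0.1241828   0.16730123 -2.4916026 ]
```

View pics/w4.png

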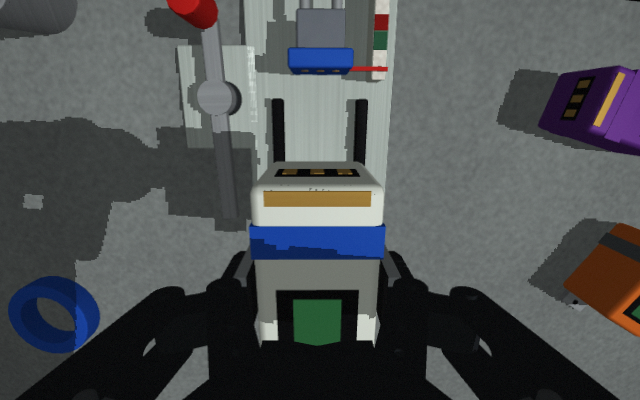

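The held module is centred at column 317. The rails ahead are at columns 272–284 and 348–368 and the head front spans 288–353 at row 73. Alignment looks right; I work out the lateral offset.

Run:
```python
from h import *
st=r.read_state()
T=lambda uv,z: (tool(onz("wrist",uv,z,st)-st["ee_pos"],st)*10).round(1)
for n,uv,z in [("railL outer top far",(272,99),.022),("railR outer far",(368,99),.022),("railL outer near",(272,160),.022),("railR outer near",(368,160),.022),("headL",(288,70),.035),("headR",(353,70),.035),("headTopL",(290,48),.058),("headTopR",(352,48),.058),("modL",(251,226),.187),("modR",(385,226),.187),("bed R far",(396,20),.01),("bed R near",(390,140),.01)]: print(n,T(uv,z))
```

```text
railL outer top far [ 82.1 -38.5 130.8]
railR outer far [ 82.   44.3 130.8]
railL outer near [ 29.2 -40.6 130.8]
railR outer near [ 29.1  46.7 130.9]
headL [103.9 -22.9 117.8]
headR [103.8  29.2 117.8]
headTopL [115.9 -19.1  94.8]
headTopR [115.9  25.4  94.8]
modL [ 30.  -25.5 -34.1]
modR [ 29.9  26.1 -34.1]
bed R far [146.6  67.3 142.8]
bed R near [ 46.   68.5 142.9]
```

Call:
carry_out(
  motion=[
    {"x": 0, "y": 0.27, "z": 3, "turn": 0, "hand": 255},
    {"x": 0, "y": 0, "z": 3, "turn": 0, "hand": 255},
    {"x": 0, "y": 0, "z": 2.5, "turn": 0, "hand": 255},
    {"x": 0, "y": 0, "z": 1.5, "turn": 0, "hand": 255},
    {"x": 0, "y": 0, "z": 0.5, "turn": 0, "hand": 255},
    {"x": 0, "y": 0, "z": 0, "turn": 0, "hand": 255},
    {"x": 0, "y": 0, "z": 0, "turn": 0, "hand": 255},
  ],
)

```text
time: 11.95
ee_pos: [0.5193, 0.1371, 0.0491]
eef_rot: [-3.142, -0.002, 0.077]
force: [-0.8, -0.4, -4.0]
grip_width: 0.0512
grip_force: 65.2
```

Call:
carry_out(
  motion=[
    {"x": 0, "y": 0, "z": 0.3, "turn": 0, "hand": 255},
    {"x": 0, "y": 0, "z": 0.3, "turn": 0, "hand": 255},
    {"x": 0, "y": 0, "z": 0.3, "turn": 0, "hand": 255},
    {"x": 0, "y": 0, "z": 0, "turn": 0, "hand": 255},
  ],
)

```text
time: 12.45
ee_pos: [0.5179, 0.137, 0.0384]
eef_rot: [-3.142, 0.001, 0.077]
force: [-0.2, -0.3, -2.7]
grip_width: 0.051
grip_force: 65.2
```

Call:
carry_out(
  motion=[
    {"x": 0, "y": 0, "z": 0.15, "turn": 0, "hand": 255},
    {"x": 0, "y": 0, "z": 0.1, "turn": 0, "hand": 255},
    {"x": 0, "y": 0, "z": 0, "turn": 0, "hand": 255},
  ],
)

```text
time: 12.82
ee_pos: [0.5182, 0.137, 0.0363]
eef_rot: [-3.142, 0.0, 0.077]
force: [-0.1, -0.4, -3.1]
grip_width: 0.051
grip_force: 65.2
```

Call:
carry_out(
  motion=[
    {"x": 0, "y": 0, "z": 0.1, "turn": 0, "hand": 255},
    {"x": 0, "y": 0, "z": 0, "turn": 0, "hand": 255},
  ],
)

```text
time: 13.08
ee_pos: [0.5185, 0.137, 0.0358]
eef_rot: [3.142, -0.0, 0.077]
force: [-1.6, -0.4, -0.5]
grip_width: 0.0508
grip_force: 65.2
```

Call:
carry_out(
  motion=[
    {"x": 1, "y": 0, "z": 0, "turn": 0, "hand": 255},
    {"x": 1, "y": 0, "z": 0, "turn": 0, "hand": 255},
    {"x": 1, "y": 0, "z": 0, "turn": 0, "hand": 255},
    {"x": 1, "y": 0, "z": 0, "turn": 0, "hand": 255},
    {"x": 0.7, "y": 0, "z": 0, "turn": 0, "hand": 255},
    {"x": 0, "y": 0, "z": 0, "turn": 0, "hand": 255},
    {"x": 0, "y": 0, "z": 0, "turn": 0, "hand": 255},
  ],
)

```text
time: 13.95
ee_pos: [0.5663, 0.1406, 0.0358]
eef_rot: [3.142, -0.003, 0.077]
force: [1.8, -0.3, 1.1]
grip_width: 0.0513
grip_force: 65.7
```

Run:
```python
from h import *
st=r.read_state(); print(st["ee_pos"],st["eef_rot"],st["force"])
im=r.camera("wrist"); cv2.imwrite("pics/w5.png",cv2.resize(im[0:260,200:460],None,fx=2.2,fy=2.2)[:,:,::-1]); cv2.imwrite("pics/w5f.png",im[:,:,::-1])
```

```text
[0.5663292  0.14062148 0.03576135] [ 3.14152397e+00 -3.13289298e-03  7.68365294e-02] [ 1.84388386 -0.28297646  1.10347777]
```

View pics/w5.png

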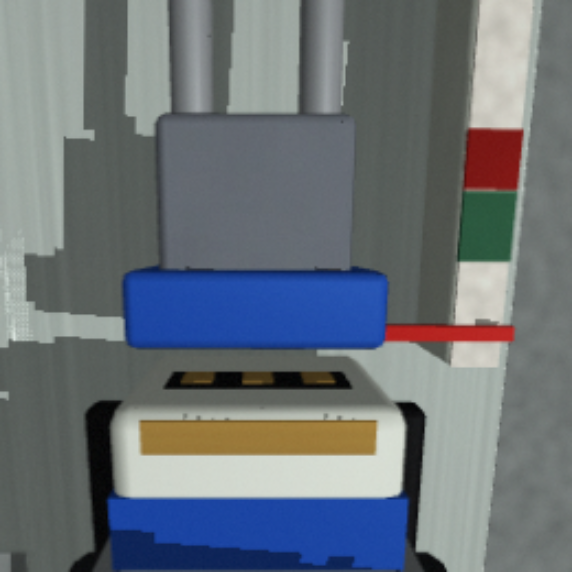

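There is still a gap. The pointer is at row 332 on the white, and the green mark covers rows 190–262. The head and module are centred on each other to within about 1 mm.

Call:
carry_out(
  motion=[
    {"x": 0.4, "y": 0, "z": 0, "turn": 0, "hand": 255},
    {"x": 0.4, "y": 0, "z": 0, "turn": 0, "hand": 255},
    {"x": 0.3, "y": 0, "z": 0, "turn": 0, "hand": 255},
    {"x": 0, "y": 0, "z": 0, "turn": 0, "hand": 255},
    {"x": 0, "y": 0, "z": 0, "turn": 0, "hand": 255},
  ],
)

```text
time: 14.62
ee_pos: [0.5752, 0.1415, 0.0358]
eef_rot: [-3.142, 0.002, 0.077]
force: [-4.4, -0.2, 5.0]
grip_width: 0.0513
grip_force: 66.1
```

Call:
carry_out(
  motion=[
    {"x": 0.4, "y": 0, "z": 0, "turn": 0, "hand": 255},
    {"x": 0.4, "y": 0, "z": 0, "turn": 0, "hand": 255},
    {"x": 0, "y": 0, "z": 0, "turn": 0, "hand": 255},
    {"x": 0, "y": 0, "z": 0, "turn": 0, "hand": 255},
  ],
)

```text
time: 15.12
ee_pos: [0.5822, 0.1421, 0.0358]
eef_rot: [3.142, 0.005, 0.077]
force: [-6.5, -0.6, 8.0]
grip_width: 0.0512
grip_force: 66.5
```

```bash
cat > p.py <<'E'
from h import *
st=r.read_state(); print(st["ee_pos"],st["eef_rot"],st["force"])
im=r.camera("wrist")
h=cv2.cvtColor(im,cv2.COLOR_RGB2HSV)
def rows(cols,lo,hi,y0=0,y1=180):
    m=cv2.inRange(h[y0:y1,cols[0]:cols[1]],lo,hi)>0; rr=np.where(m.mean(1)>.5)[0]+y0; return (rr.min(),rr.max()+1) if len(rr) else None
print("green",rows((414,428),(50,60,30),(90,255,255)),"red on white side",rows((380,400),(0,150,60),(8,255,255)),"red at scale",rows((414,428),(0,150,60),(8,255,255)))
cv2.imwrite("pics/w_last.png",im[:,:,::-1])
E
python3 p.py
```

```text
[0.58221968 0.14206276 0.03582993] [3.14151251 0.00503335 0.07651085] [-6.49635701 -0.58162509  7.9563706 ]
green (np.int64(125), np.int64(155)) red on white side (np.int64(165), np.int64(173)) red at scale (np.int64(99), np.int64(173))
```

Call:
carry_out(
  motion=[
    {"x": 0.3, "y": 0, "z": 0, "turn": 0, "hand": 255},
    {"x": 0.3, "y": 0, "z": 0, "turn": 0, "hand": 255},
    {"x": 0.3, "y": 0, "z": 0, "turn": 0, "hand": 255},
    {"x": 0.3, "y": 0, "z": 0, "turn": 0, "hand": 255},
    {"x": 0, "y": 0, "z": 0, "turn": 0, "hand": 255},
    {"x": 0, "y": 0, "z": 0, "turn": 0, "hand": 255},
  ],
)

```text
time: 15.92
ee_pos: [0.5923, 0.1428, 0.0359]
eef_rot: [3.141, 0.01, 0.077]
force: [-11.9, -1.9, 12.8]
grip_width: 0.0509
grip_force: 67.0
```

```bash
python3 p.py
```

```text
[0.59232441 0.14281554 0.03594164] [3.14121423 0.01037374 0.07653917] [-11.8976426   -1.93495979  12.77283323]
green (np.int64(148), np.int64(177)) red on white side (np.int64(165), np.int64(173)) red at scale (np.int64(123), np.int64(173))
```

Run:
```python
from h import *
st=r.read_state(); st0=dict(st); 
T=lambda uv,z: (tool(onz("wrist",uv,z,st)-st["ee_pos"],st)*10).round(1)
# now
for n,row,z in[("green lo",177,.04),("green hi",148,.04),("ptr lo",173,.042),("ptr hi",165,.042),("ptr lo z46",173,.046)]: print(n,T((420,row),z))
im=cv2.imread("pics/w_last.png"); cv2.imwrite("pics/c9.png",cv2.resize(im[60:240,240:460],None,fx=3,fy=3))
```

```text
green lo [42.7 48.2 -4.5]
green hi [56.2 46.9 -4.6]
ptr lo [45.  47.4 -6.5]
ptr hi [48.7 47.  -6.6]
ptr lo z46 [ 45.8  46.  -10.5]
```

View pics/c9.png

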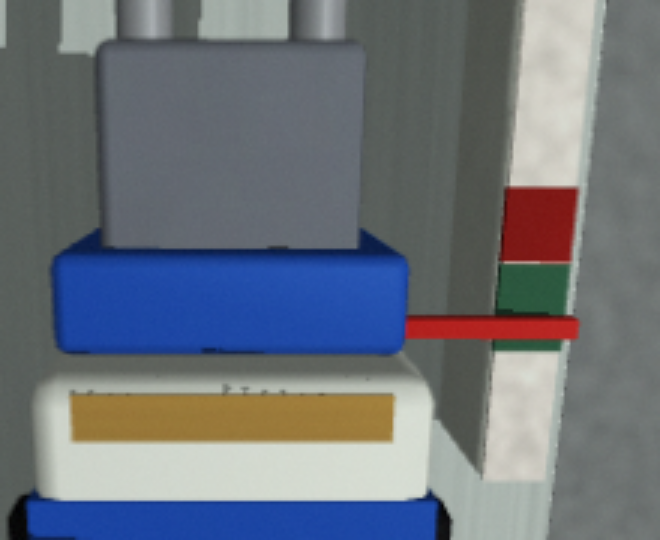

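Call:
carry_out(
  motion=[
    {"x": 0.2, "y": 0, "z": 0, "turn": 0, "hand": 255},
    {"x": 0.1, "y": 0, "z": 0, "turn": 0, "hand": 255},
    {"x": 0, "y": 0, "z": 0, "turn": 0, "hand": 255},
    {"x": 0, "y": 0, "z": 0, "turn": 0, "hand": 255},
    {"x": 0, "y": 0, "z": 0, "turn": 0, "hand": 255},
    {"x": 0, "y": 0, "z": 0, "turn": 0, "hand": 255},
  ],
)

```text
time: 16.73
ee_pos: [0.5944, 0.143, 0.036]
eef_rot: [3.141, 0.013, 0.077]
force: [-15.5, -2.3, 16.2]
grip_width: 0.0514
grip_force: 67.4
```

```bash
python3 p.py
python3 - <<'E'
from h import *
im=r.camera("top"); kt=cen(im,(0,120,70),(8,255,255),(195,170,260,232)) if (cv2.inRange(cv2.cvtColor(im,cv2.COLOR_RGB2HSV)[170:232,195:260],(0,120,70),(8,255,255))>0).any() else None
print(kt and onz("top",kt[0],.07))
E
```

```text
[0.59444299 0.1429946  0.03603162] [3.1411542  0.01286751 0.07661227] [-15.50301816  -2.30217973  16.22879775]
green (np.int64(153), np.int64(180)) red on white side (np.int64(165), np.int64(173)) red at scale (np.int64(128), np.int64(173))
None
```

Call:
carry_out(
  motion=[
    {"x": 0.12, "y": 0, "z": 0, "turn": 0, "hand": 255},
    {"x": 0, "y": 0, "z": 0, "turn": 0, "hand": 255},
    {"x": 0, "y": 0, "z": 0, "turn": 0, "hand": 255},
    {"x": 0, "y": 0, "z": 0, "turn": 0, "hand": 255},
    {"x": 0, "y": 0, "z": 0, "turn": 0, "hand": 255},
    {"x": 0, "y": 0, "z": 0, "turn": 0, "hand": 255},
    {"x": 0, "y": 0, "z": 0, "turn": 0, "hand": 255},
    {"x": 0, "y": 0, "z": 0, "turn": 0, "hand": 255},
  ],
)

```text
time: 17.82
ee_pos: [0.5954, 0.1431, 0.036]
eef_rot: [3.141, 0.013, 0.077]
force: [-15.2, -2.2, 16.1]
grip_width: 0.0513
grip_force: 67.5
```

Call:
carry_out(
  motion=[
    {"x": 0, "y": 0, "z": 0, "turn": 0, "hand": 255},
    {"x": 0, "y": 0, "z": 0, "turn": 0, "hand": 255},
    {"x": 0, "y": 0, "z": 0, "turn": 0, "hand": 255},
    {"x": 0, "y": 0, "z": 0, "turn": 0, "hand": 255},
    {"x": 0, "y": 0, "z": 0, "turn": 0, "hand": 255},
    {"x": 0, "y": 0, "z": 0, "turn": 0, "hand": 255},
    {"x": 0, "y": 0, "z": 0, "turn": 0, "hand": 255},
    {"x": 0, "y": 0, "z": 0, "turn": 0, "hand": 255},
  ],
)

```text
time: 18.82
ee_pos: [0.5955, 0.1431, 0.036]
eef_rot: [3.141, 0.013, 0.077]
force: [-15.4, -2.9, 16.0]
grip_width: 0.0515
grip_force: 67.5
```

```bash
python3 p.py
```

```text
[0.59546531 0.14305706 0.03603973] [3.14111696 0.01341639 0.07660621] [-15.38565222  -2.93264006  15.96848031]
green (np.int64(155), np.int64(180)) red on white side (np.int64(165), np.int64(173)) red at scale (np.int64(130), np.int64(173))
```

```bash
python3 -c "
from station import r
print(r.finish_job())"
```

```text
the job is handed in; nothing more can be done
None
```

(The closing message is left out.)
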